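# Pack the paper-model caddy

### The job

Pack the caddy on the craft bench: stand the glue pot in the round well, put the small tape roll flat over the spindle, lay the snap-off cutter along the open rest between its corner blocks, about centred, and set the cork sanding block flat in the rectangular pocket. Leave the felt pen and the large tape roll where they lie, keep the glue pot upright all the time, and let go of everything at the end.

Things in the scene. Friction and masses are not known exactly. Their poses are not given: they have to be found in the camera images.
- cutter_mid (a point): snap-off cutter lying flat, yellow with a steel nose and a black slide and end: a flat bar 130 mm long (along its x), 18 mm wide (y), 14 mm high, the slide standing 3 mm higher. The point is its centre, 7 mm above its underside; z is up. To be packed; either way round is fine
- pot_mid (a point): glue pot, an off-white round jar with a grey lid of the same width, standing: 42 mm diameter, 48 mm high, z up. The point is its centre, 24 mm above its underside. To be packed
- small_roll_mid (a point): small tape roll, cream, lying flat: outer diameter 56 mm, hole 36 mm, 24 mm high, z up. The point is its centre (in the hole), 12 mm above its underside. To be packed
- block_mid (a point): cork sanding block with a thin dark sole, lying flat: 60 mm long (along its x), 36 mm wide (y), 28 mm high, z up. The point is its centre, 14 mm above its underside. To be packed
- pen_mid (a point): felt pen, black with a yellow cap, lying: 128 mm long (along its x), 12 to 14 mm thick, slimmer than the cutter. The point is its centre, 6 mm above the table. Must stay
- large_roll_mid (a point): large tape roll, cream like the small one, lying flat: outer diameter 72 mm, hole 36 mm, 24 mm high. The point is its centre, 12 mm above its underside. Must stay
- rest: cutter rest: fixed insert, grey base with dark fittings, 96 (x) by 68 (y) by 4 mm, floor 4 mm above its origin (underside centre, 8 mm above the table, on the caddy board). Four corner blocks, 18 mm long (x), 5 mm thick, 14 mm high above the floor, leave a lane 38 mm wide along x; the middle 60 mm is open at both sides for fingers. The cutter lies along x, overhanging both ends
- well: round well: fixed insert, grey base with dark fittings, 96 (x) by 68 (y) by 4 mm, floor 4 mm above its origin (underside centre, 8 mm above the table, on the caddy board). A ring wall on the base, inside diameter 60 mm, 12 mm high above the floor
- spindle: tape spindle: fixed insert, grey base with dark fittings, 96 (x) by 68 (y) by 4 mm, floor 4 mm above its origin (underside centre, 8 mm above the table, on the caddy board). A post of 14 mm diameter at its centre, rising 20 mm above the floor; no walls. The four inserts stand in a row along y, 74 mm apart, in any order, on a plywood board 116 by 312 mm, 8 mm thick, with end strips 14 mm high
- pocket: rectangular pocket: fixed insert, grey base with dark fittings, 96 (x) by 68 (y) by 4 mm, floor 4 mm above its origin (underside centre, 8 mm above the table, on the caddy board). Inside 80 mm (x) by 56 mm (y), walls 4 mm thick and 10 mm high above the floor; the block goes in lengthwise along x, either way round
There are look-alikes about, which are no part of the job. Leave any pink or yellow look-alike of the part that bears pot_mid alone.

How it is judged:
By the outcome, as a careful person would: the job done as asked, in the order asked, and still so for the second after the job is handed in, with the robot touching nothing.
It also fails if it takes over 99 s, if anything falls off the work surface, if the arm or the gripper's body presses on something with over 40 N, if the wrist force passes 120 N, or if a joint passes its speed limit or range.

### The arm

A 7-joint arm with a two-finger parallel gripper is mounted at the origin on the work surface. World frame = base frame: x ahead of the robot, y to its left, z up, the work surface at z = 0. Lengths are in m, angles in rad, forces in N, time in s.
With the tool pointing down it reaches from about 0.425 to 0.875 m from the base axis. Payload 4.7 kg.
Tool frame: the origin (TCP) lies on the centre line of the jaws, within the pads' length; the fingertips stand ahead of it and the grasp point (between the pads) lies 2 mm behind it (nose_length is the z of the fingertips in the tool frame, in m); z points along the fingers, y is the line along which they close (so a half turn about z gives the same grasp; the last joint's range is limited). The gripper opens to 87 mm and grips with 3 to 60 N. Pads are 19 mm wide; open, the fingers measure 117 mm over their backs; the gripper's body (75 mm by 190 mm) begins 51 mm behind the grasp point.
Start: joints at [-1.135, 0.321, -0.07, 1.45, 0.023, 1.371, -0.057], TCP at [0.266, 0.593, 0.24] pointing down, gripper open.
Joint ranges: [-2.86, 2.86], [-0.3, 2.09], [-1.38, 1.24], [0.06, 2.45], [-1.56, 4.7], [0.09, 2.05], [-2.69, 2.69]. Speed limits (rad/s): [2.57, 2.57, 3.14, 3.14, 3.14, 3.14, 3.14].

### API

Orientations are given as a rotation vector (axis times angle).
In Python, from bench import * gives the robot as it stands.
- The arm moves only by the tool send_rows, never from a script. Its arguments are lists of equal length, an entry for each row: "xyz": the shift along the tool's x, y, z in mm, a list of three; "dr": the turn, a rotation vector about the tool's x, y, z in rad, a list of three. A call has exactly 10 rows; each row is the pose to reach, as a shift and turn from the pose commanded when the call began, along the tool's axes at that moment; what a row does not reach only later rows make up. A row lasts 1/12 s, in which the tool goes at most 41.7 mm and 7.16 degrees, less where a joint would pass 70% of its speed; a pose out of reach is approached as far as the arm can. A call with a gripper value outside its range is refused whole. "jaw" is the finger opening in mm, from 0 to 87, set as the call begins (left out, the last holds). The fingers move at their own pace and stop on an object; "grip_force" is the grip in N (left out, the last holds). Time passes only in rows, so rows that repeat a pose let the fingers close, or fill a call up. It gives the time, the measured TCP pose, the force, the opening and the grip force at its end, in the units of the state.
- get_state(): the state, without advancing time (a new reading comes with each control period).
- get_image(name): name is "scene" or "side" or "wrist"; returns the picture (384x512x3 uint8, red, green, blue); there is no depth.
- calibration(name): a dict with "vfov" (degrees; the focal length in pixels is half the picture's height over the tangent of half this angle, whatever the lens; pixels are square), "cx", "cy" (the principal point, pixels), "rvec" (rotation vector, rad) and "tvec" (3), from world to camera coordinates, as OpenCV has them; the wrist camera has in their place "hand_eye" (4x4, takes a point from camera to tool coordinates, whose origin is the TCP and whose axes are the flange's). Camera axes: x right, y down, z forward; pixel columns grow to the right and rows downward; lengths in m; the calibration is good to about 2 mm. A picture is of the moment at which its call begins: read the wrist's pose just before it. calibration takes no time and is no camera call.
- close_job(): hands the job in; it is judged then, once.
The state is a dict: "time": time; "joint_positions": joint angles; "qd": joint speeds; "joint_torque": joint torques, N m; "position": TCP position; "tool_rot": TCP orientation; "ft_force": force on the tool from outside, world axes, zero at the start; "torque": the same for the moment, N m; "grip_width": opening from 0.0 (shut) to 1.0 (fully open); "grip_force": force on a finger pad.
Only numpy, scipy, OpenCV 4.12 (cv2) and the standard library are available. Lean on these libraries where they do the work, as an engineer would, in place of code of your own. Each camera call takes 0.05 s, during which the arm holds its last target. There are 200 camera calls.

## Working session

There is one attempt and no reset: what is moved stays moved. The work goes in short steps, Python scripts to look and compute and a tool call to move; the robot and the scene stay as the last step left them, time stands still between calls to the robot, and variables do not carry over. Pictures are saved under pics/ and viewed, at most 16 in all, crops included, and the job is handed in when it is done.

Besides the shell and the picture viewer there is one more tool, called after "Call:" by a JSON object that holds its "method" and its "body", one argument or row to a line. send_rows: Moves the arm, as the interface text tells. Its arguments: {"type":"object","properties":{"xyz":{"type":"array"},"dr":{"type":"array"},"jaw":{"type":"number"},"grip_force":{"type":"number"}},"required":["xyz","dr"]}

```bash
ls; mkdir -p pics
python3 - <<'E'
from bench import *
import cv2,numpy as np
s=get_state();print(s)
ims=[get_image(n) for n in("scene","side","wrist")]
for n,i in zip(("scene","side","wrist"),ims):
    np.save(f"pics/{n}0.npy",i);cv2.imwrite(f"pics/{n}0.png",i[...,::-1]);print(n,calibration(n))
E
```

```text
pics
{'time': 0.0, 'joint_positions': array([-1.13491715,  0.32183162, -0.07006653,  1.45165993,  0.02258951,
        1.37077381, -0.05689831]), 'qd': array([ 1.28868108e-03, -1.12255408e-03,  1.72982624e-03,  7.41386618e-04,
       -2.72488727e-05,  7.72957881e-04, -5.64198738e-04]), 'joint_torque': array([ 3.20404524e-04, -4.91291428e+01, -4.03539296e-01, -3.12532961e+01,
       -6.38788682e-02,  4.38849139e-02,  1.99446226e-04]), 'position': array([0.26594274, 0.59254967, 0.23846329]), 'tool_rot': array([-6.57545815e-01, -3.07169588e+00,  2.92354382e-03]), 'ft_force': array([ 0.64992189,  0.0711277 , -0.65379695]), 'torque': array([ 0.01141665,  0.01294154, -0.03438783]), 'grip_force': 0.0, 'grip_width': 1.0000340344957903}
scene {'vfov': 57.447948510194344, 'cx': 259.1989101038462, 'cy': 189.2112485590575, 'rvec': array([ 1.96964134,  1.10680723, -0.54912399]), 'tvec': array([-0.2746005 , -0.22001161,  1.08765277])}
side {'vfov': 56.388521778748284, 'cx': 261.8935629669079, 'cy': 192.2328362127181, 'rvec': array([ 2.15613699, -0.47307463,  0.25502019]), 'tvec': array([-0.44704753,  0.15238527,  0.73330872])}
wrist {'vfov': 63.22101878889189, 'cx': 256.5929157127656, 'cy': 192.11536035519836, 'hand_eye': array([[ 1.16434289e-04, -9.61067271e-01, -2.76314471e-01,
         7.61165420e-02],
       [ 9.99999871e-01, -2.44457237e-05,  5.06409451e-04,
        -1.78060758e-05],
       [-4.93448256e-04, -2.76314494e-01,  9.61067145e-01,
        -1.45410394e-01],
       [ 0.00000000e+00,  0.00000000e+00,  0.00000000e+00,
         1.00000000e+00]])}
```

View pics/scene0.png

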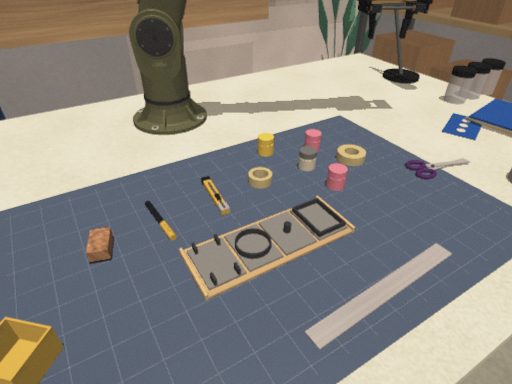

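View pics/side0.png

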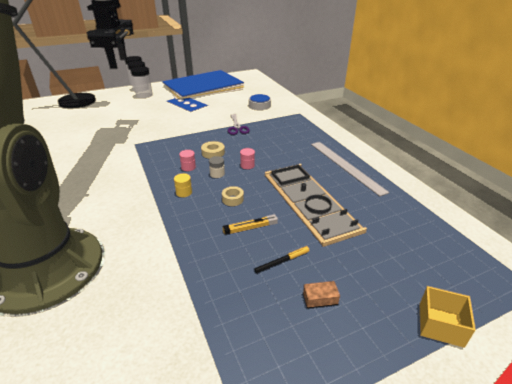

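Scene view candidates:
- Pot: (308,158) has an off-white body and grey lid, so it is the target. The pink pots at (313,140) and (337,177) and the yellow one at (266,145) are look-alikes.
- Rolls: (260,178) is small, (351,155) is large.
- Cutter or pen: (215,195) is yellow with a steel nose, so it is the cutter. (159,220) is black with a yellow cap, so it is the pen.
- Block: (100,244).
- Caddy: rest (215,263), well (253,243), spindle (287,228), pocket (319,217).

```bash
cat > h.py <<'E'
from bench import *
import cv2,numpy as np
from scipy.spatial.transform import Rotation as R
def cam(name,s=None):
    c=calibration(name);f=192/np.tan(np.radians(c["vfov"]/2))
    if name=="wrist":
        H=np.asarray(c["hand_eye"]);A=R.from_rotvec(s["tool_rot"]).as_matrix()
        Rw=A@H[:3,:3];o=s["position"]+A@H[:3,3]
    else:
        Rw=R.from_rotvec(c["rvec"]).as_matrix().T;o=-Rw@c["tvec"]
    return dict(f=f,cx=c["cx"],cy=c["cy"],Rw=Rw,o=o)
def ray(c,p):
    p=np.atleast_2d(p).astype(float)
    d=np.c_[(p[:,0]-c["cx"])/c["f"],(p[:,1]-c["cy"])/c["f"],np.ones(len(p))]@c["Rw"].T
    return d/np.linalg.norm(d,axis=1)[:,None]
def plane(c,p,z):
    d=ray(c,p);return c["o"]+d*((z-c["o"][2])/d[:,2])[:,None]
def tri(*cp):
    A=0;b=0
    for c,p in cp:
        d=ray(c,p)[0];P=np.eye(3)-np.outer(d,d);A=A+P;b=b+P@c["o"]
    return np.linalg.solve(A,b)
def proj(c,X):
    q=(np.atleast_2d(X)-c["o"])@c["Rw"];return np.c_[c["cx"]+c["f"]*q[:,0]/q[:,2],c["cy"]+c["f"]*q[:,1]/q[:,2]]
def shot(n):
    s=get_state();i=get_image(n);return i,cam(n,s)
E
python3 - <<'E'
from h import *
a,b=cam("scene"),cam("side")
for n,p,q in [("pot",(308,158),(217,165)),("small",(260,178),(232,196)),("large",(351,155),(213,149)),("cutter",(215,195),(250,225)),("pen",(159,220),(282,260)),("block",(100,244),(321,294)),("well",(253,243),(318,204)),("spind",(287,228),(304,187)),("pocket",(319,217),(290,175)),("rest",(215,263),(338,222)),("pinkA",(313,140),(187,160)),("pinkB",(337,177),(247,158)),("yel",(266,145),(183,185))]:
    print(n,tri((a,p),(b,q)).round(3))
E
```

```text
pot [0.442 0.189 0.027]
small [0.435 0.057 0.011]
large [0.469 0.307 0.013]
cutter [ 0.434 -0.059  0.005]
pen [ 0.451 -0.189  0.005]
block [ 0.472 -0.303  0.015]
well [ 0.613 -0.069  0.017]
spind [0.616 0.003 0.022]
pocket [0.616 0.08  0.014]
rest [ 0.619 -0.147  0.017]
pinkA [0.374 0.259 0.024]
pinkB [0.537 0.198 0.024]
yel [0.33  0.139 0.023]
```

View pics/wrist0.png

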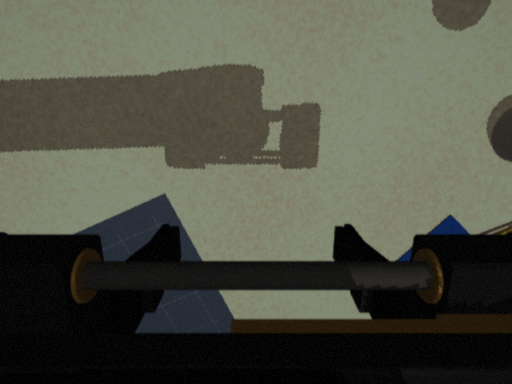

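The wrist view shows only bare bench and the gripper (rows above about 230), so I'm moving over the work area. Wrist image up corresponds to tool +x.

Call:
{"method": "send_rows", "body": {
  "xyz": [
    [-20, -14, -4],
    [-54, -37, -10],
    [-88, -60, -16],
    [-122, -83, -22],
    [-156, -106, -28],
    [-190, -129, -34],
    [-224, -152, -40],
    [-258, -175, -46],
    [-292, -198, -52],
    [-325, -220, -58]
  ],
  "dr": [
    [0, 0, -0.042],
    [0, 0, -0.084],
    [0, 0, -0.127],
    [0, 0, -0.169],
    [0, 0, -0.211],
    [0, 0, -0.253],
    [0, 0, -0.295],
    [0, 0, -0.338],
    [0, 0, -0.38],
    [0, 0, -0.422]
  ],
  "jaw": 87
}}

```text
time: 0.98
position: [0.4733, 0.2569, 0.2978]
tool_rot: [-0.003, 3.141, 0.0]
ft_force: [1.0, 0.0, -0.3]
grip_width: 1.004
grip_force: 0.0
```

Run:
```python
from h import *
import bench
print([n for n in dir(bench) if not n.startswith('__')], getattr(bench,'nose_length',None))
s=get_state();print(s['time'],s['position'],R.from_rotvec(s['tool_rot']).as_matrix().round(3))
```

```text
['MotionError', 'calibration', 'close_job', 'get_image', 'get_state', 'nose_length'] 0.017
0.9833 [0.47325529 0.25694429 0.29783819] [[-1.    -0.002  0.   ]
 [-0.002  1.     0.   ]
 [-0.     0.    -1.   ]]
```

Call:
{"method": "send_rows", "body": {
  "xyz": [
    [-16, -28, -4],
    [-33, -60, -9],
    [-50, -92, -13],
    [-68, -124, -18],
    [-86, -156, -22],
    [-104, -188, -27],
    [-118, -212, -30],
    [-127, -227, -32],
    [-127, -227, -32],
    [-127, -227, -32]
  ],
  "dr": [
    [0, 0, 0],
    [0, 0, 0],
    [0, 0, 0],
    [0, 0, 0],
    [0, 0, 0],
    [0, 0, 0],
    [0, 0, 0],
    [0, 0, 0],
    [0, 0, 0],
    [0, 0, 0]
  ]
}}

```text
time: 1.82
position: [0.5997, 0.0313, 0.3291]
tool_rot: [-0.004, -3.141, 0.0]
ft_force: [0.2, 1.4, -0.3]
grip_width: 1.004
grip_force: 0.0
```

Run:
```python
from h import *
import pickle
i,c=shot("wrist");print(get_state()['position'],get_state()['time'])
pickle.dump((i,c),open("pics/w1.pkl","wb"));cv2.imwrite("pics/w1.png",i[...,::-1])
```

```text
[0.59932708 0.03293161 0.32907927] 1.8667
```

View pics/w1.png

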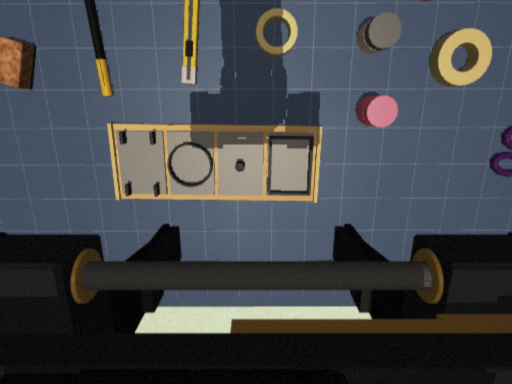

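Wrist view 1:
- Pot with grey lid at (383,32), pink look-alike at (378,111).
- Small roll (277,31), large roll (461,57).
- Cutter with steel nose (190,40), pen (98,48), block (15,63).
- Rest (138,163), well ring (191,164), spindle post (240,165), pocket (290,164).

I'll segment these and make the confirming crop.

```bash
cat >> h.py <<'E'
def blobs(im,roi,kind="any",lo=40):
    x0,y0,x1,y1=roi;r=im.astype(int);d=r[...,0]-r[...,2]
    m=(d>0) if kind=="any" else (d>35)
    m=m.astype(np.uint8);k=np.zeros_like(m);k[y0:y1,x0:x1]=1
    m=cv2.morphologyEx(m*k,cv2.MORPH_OPEN,np.ones((2,2),np.uint8))
    cs,_=cv2.findContours(m,cv2.RETR_EXTERNAL,cv2.CHAIN_APPROX_NONE)
    return [c for c in cs if cv2.contourArea(c)>lo]
E
python3 - <<'E'
from h import *
import pickle
i,c=pickle.load(open("pics/w1.pkl","rb"))
for p in [(385,28),(371,42),(410,30),(190,30),(15,60),(277,14),(378,110),(138,163),(290,160)]: print(p,i[p[1],p[0]])
for k in blobs(i,(0,0,512,118)):
    r=cv2.minAreaRect(k);print(np.round(r[0],1),np.round(r[1],1),round(r[2]),cv2.boundingRect(k))
a=np.load("pics/scene0.npy");print("scene")
for k in blobs(a,(80,120,380,265)):
    r=cv2.minAreaRect(k);print(np.round(r[0],1),np.round(r[1],1),round(r[2]),cv2.boundingRect(k))
a=np.load("pics/side0.npy");print("side")
for k in blobs(a,(160,135,345,310)):
    r=cv2.minAreaRect(k);print(np.round(r[0],1),np.round(r[1],1),round(r[2]),cv2.boundingRect(k))
A=cv2.resize(i[0:210,80:512],None,fx=1.85,fy=1.85,interpolation=cv2.INTER_CUBIC)
s=np.load("pics/side0.npy")[130:240,160:300];B=cv2.resize(s,None,fx=1.8,fy=1.8)
o=np.zeros((A.shape[0]+B.shape[0],A.shape[1],3),np.uint8);o[:A.shape[0]]=A;o[A.shape[0]:,:B.shape[1]]=B
cv2.imwrite("pics/crop1.png",o[...,::-1]);print(o.shape)
E
```

```text
(385, 28) [112 108  97]
(371, 42) [76 72 66]
(410, 30) [ 73  85 101]
(190, 30) [72 73 68]
(15, 60) [154 100  62]
(277, 14) [127 110  71]
(378, 110) [209 133 147]
(138, 163) [142 134 121]
(290, 160) [167 159 144]
[377.5 107. ] [22. 41.] 90 (357, 96, 42, 23)
[104.4  76.5] [42.8 11.2] 79 (96, 56, 18, 42)
[17.5 63. ] [35. 52.] 0 (0, 37, 36, 53)
[461.5  57.5] [57. 63.] 90 (430, 29, 64, 58)
[380.   34.5] [33.  48.8] 56 (358, 13, 44, 42)
[277.  33.] [48. 42.] 90 (256, 9, 43, 49)
[191.1  42.3] [15.6 85.3] 2 (183, 0, 18, 86)
scene
[100.  245.3] [26.5 36.6] 6 (86, 228, 29, 36)
[168.6 230.9] [23.8  8.4] 54 (160, 221, 18, 21)
[268.5 242.8] [ 52.8 172.9] 69 (180, 196, 176, 70)
[216.3 196.7] [44.1 10.8] 56 (203, 179, 28, 37)
[261. 178.] [22. 24.] 90 (249, 167, 25, 23)
[345.2 168.1] [30.  51.9] 27 (327, 145, 41, 47)
[310.3 150.3] [18.7 43.6] 13 (299, 130, 24, 42)
[366.  128.5] [15. 28.] 90 (352, 121, 29, 16)
[200. 155.] [ 68. 238.] 90 (81, 121, 239, 69)
side
[322.  294.8] [24.7 36.1] 84 (304, 282, 37, 27)
[299.2 253. ] [ 7.8 23. ] 67 (288, 247, 23, 14)
[178. 264.] [92. 34.] 90 (161, 218, 35, 93)
[253.6 224.5] [10.1 50.1] 77 (229, 216, 50, 19)
[233. 197.] [20. 22.] 90 (222, 187, 23, 21)
[183.5 185.9] [24.7 17.4] 82 (174, 174, 19, 25)
[311.8 200.9] [102.8  41.1] 51 (266, 164, 80, 84)
[188.1 160.9] [22.2 15.2] 84 (180, 150, 17, 23)
[248.  159.5] [21. 14.] 90 (241, 149, 15, 22)
[330.7 154.7] [40.   7.8] 37 (313, 143, 33, 27)
[213.5 160. ] [36. 23.] 90 (202, 142, 24, 37)
[338.5 141. ] [10. 13.] 90 (332, 136, 14, 11)
(586, 799, 3)
```

View pics/crop1.png

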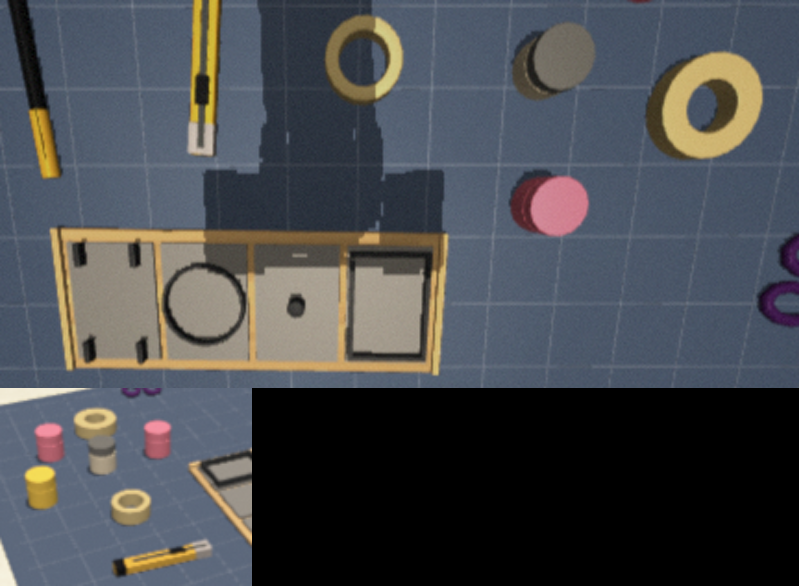

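The crop confirms the targets: off-white pot with grey lid (lid centre at wrist (384.3,30.8)) against pink ones without a separate lid colour, the smaller roll, and the cutter with steel nose and black slide.

Run:
```python
from h import *
import pickle
i,c=pickle.load(open("pics/w1.pkl","rb"));a,b=cam("scene"),cam("side")
T=lambda n,w,p,q:print(n,tri((c,w),(a,p),(b,q)).round(4),"w+scene",tri((c,w),(a,p)).round(4))
P=lambda n,w,z:print(n,z,plane(c,w,z).round(4).tolist())
T("small mid",(277,33),(261,178),(233,197))
P("small",(277.3,33),.012)
T("lid top",(384.3,30.8),(308,151),(217,155)); P("lid",(384.3,30.8),.048)
T("well",(190.8,163.8),(253,243),(318,204));P("well",(190.8,163.8),.022)
T("post",(239.6,162.5),(287,224),(304,183));P("post",(239.6,162.5),.032)
T("pocket",(291.4,164.9),(319,216),(290,175));P("pocket",(291.4,164.9),.015)
P("rest",(140,162.8),.02)
P("cutter end",[(190,83),(190,40)],.007)
P("block vis corners",[(35,40),(34,89)],.028)
for n,m,k,z in(("scene",a,(216.3,196.7),.008),("side",b,(253.6,224.5),.008),("scene",a,(100,245),.014),("side",b,(322,294.8),.014),("scene",a,(261,178),.012),("side",b,(233,197),.012),("scene lid",a,(308,151),.048),("side lid",b,(217,155),.048)): print(n,plane(m,k,z).round(4))
for n,m,k in(("scene",a,(80,120,380,265)),("side",b,(160,135,345,310))):
  for q in blobs(np.load(f"pics/{n}0.npy"),k):
    r=cv2.minAreaRect(q)
    bx=cv2.boundingRect(q)
    for nm,(u,v) in dict(cut=(216,196),blk=(100,245),cut2=(253,224),blk2=(322,295)).items():
      if abs(r[0][0]-u)<3 and abs(r[0][1]-v)<3 : print(n,nm,plane(m,cv2.boxPoints(r),.007 if 'cut' in nm else .014)[:,:2].round(3).tolist())
```

```text
small mid [0.4349 0.0585 0.0084] w+scene [0.4335 0.06   0.0095]
small 0.012 [[0.4337, 0.0599, 0.012]]
lid top [0.4427 0.1872 0.0547] w+scene [0.4376 0.191  0.0448]
lid 0.048 [[0.4385, 0.1903, 0.048]]
well [ 0.6123 -0.0678  0.0161] w+scene [ 0.6109 -0.0666  0.0162]
well 0.022 [[0.61, -0.0651, 0.022]]
post [0.6118 0.0058 0.0304] w+scene [0.6082 0.0078 0.0256]
post 0.032 [[0.6064, 0.0072, 0.032]]
pocket [0.6147 0.0823 0.0139] w+scene [0.6133 0.0838 0.0156]
pocket 0.015 [[0.6134, 0.0837, 0.015]]
rest 0.02 [[0.6087, -0.1404, 0.02]]
cutter end 0.007 [[0.4968, -0.0624, 0.007], [0.4412, -0.059, 0.007]]
block vis corners 0.028 [[0.4445, -0.2573, 0.028], [0.5053, -0.2707, 0.028]]
scene [[ 0.443  -0.0589  0.008 ]]
side [[ 0.4411 -0.0662  0.008 ]]
scene [[ 0.4719 -0.3028  0.014 ]]
side [[ 0.4735 -0.3064  0.014 ]]
scene [[0.4367 0.0583 0.012 ]]
side [[0.4347 0.0486 0.012 ]]
scene lid [[0.4417 0.1869 0.048 ]]
side lid [[0.4496 0.2075 0.048 ]]
scene blk [[0.501, -0.333], [0.408, -0.31], [0.441, -0.269], [0.53, -0.296]]
scene cut [[0.37, -0.066], [0.358, -0.038], [0.506, -0.052], [0.513, -0.076]]
side blk2 [[0.453, -0.27], [0.521, -0.292], [0.492, -0.341], [0.429, -0.32]]
side cut2 [[0.387, -0.042], [0.508, -0.054], [0.497, -0.088], [0.379, -0.076]]
```

Call:
{"method": "send_rows", "body": {
  "xyz": [
    [12, 12, 16],
    [32, 31, 42],
    [52, 51, 68],
    [72, 71, 94],
    [92, 91, 120],
    [112, 111, 147],
    [132, 130, 173],
    [150, 148, 197],
    [159, 157, 209],
    [159, 157, 209]
  ],
  "dr": [
    [0, 0, 0],
    [0, 0, 0],
    [0, 0, 0],
    [0, 0, 0],
    [0, 0, 0],
    [0, 0, 0],
    [0, 0, 0],
    [0, 0, 0],
    [0, 0, 0],
    [0, 0, 0]
  ],
  "jaw": 80
}}

```text
time: 2.7
position: [0.4349, 0.1924, 0.1174]
tool_rot: [0.013, -3.135, 0.002]
ft_force: [-0.4, 0.2, -0.2]
grip_width: 0.92
grip_force: 0.0
```

Run:
```python
from h import *
print(get_state()['position'],get_state()['tool_rot'])
i,c=shot("wrist");cv2.imwrite("pics/w2.png",i[...,::-1])
print(proj(c,[[.44,.19,.048],[.435,.059,.024]]))
```

```text
[0.43486222 0.19238267 0.11740276] [ 1.34494467e-02 -3.13487610e+00  2.46558397e-03]
[[253.15765467 218.14245718]
 [ 90.39441357 200.44900045]]
```

View pics/w2.png

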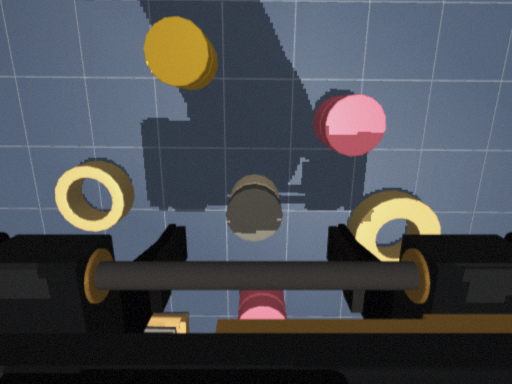

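The lid is at (254,213), centred between the fingers, so I'm descending.

Call:
{"method": "send_rows", "body": {
  "xyz": [
    [1, -1, 8],
    [1, -1, 20],
    [1, -1, 32],
    [1, -1, 44],
    [1, -1, 56],
    [1, -1, 68],
    [1, -1, 78],
    [1, -1, 84],
    [1, -1, 85],
    [1, -1, 85]
  ],
  "dr": [
    [0, 0, 0],
    [0, 0, 0],
    [0, 0, 0],
    [0, 0, 0],
    [0, 0, 0],
    [0, 0, 0],
    [0, 0, 0],
    [0, 0, 0],
    [0, 0, 0],
    [0, 0, 0]
  ]
}}

```text
time: 3.58
position: [0.44, 0.188, 0.0356]
tool_rot: [0.001, 3.141, -0.0]
ft_force: [-0.3, -0.2, -0.3]
grip_width: 0.925
grip_force: 0.0
```

Call:
{"method": "send_rows", "body": {
  "xyz": [
    [0, 0, 0],
    [0, 0, 0],
    [0, 0, 0],
    [0, 0, 0],
    [0, 0, 0],
    [0, 0, 0],
    [0, 0, 0],
    [0, 0, 0],
    [0, 0, 0],
    [0, 0, 0]
  ],
  "dr": [
    [0, 0, 0],
    [0, 0, 0],
    [0, 0, 0],
    [0, 0, 0],
    [0, 0, 0],
    [0, 0, 0],
    [0, 0, 0],
    [0, 0, 0],
    [0, 0, 0],
    [0, 0, 0]
  ],
  "jaw": 30,
  "grip_force": 20
}}

```text
time: 4.42
position: [0.4397, 0.1885, 0.0357]
tool_rot: [-0.0, 3.141, 0.001]
ft_force: [-0.1, 0.4, 1.4]
grip_width: 0.478
grip_force: 20.0
```

Call:
{"method": "send_rows", "body": {
  "xyz": [
    [0, 0, -6],
    [0, 0, -18],
    [0, 0, -34],
    [-3, -4, -50],
    [-10, -15, -64],
    [-22, -32, -75],
    [-36, -53, -80],
    [-52, -77, -80],
    [-69, -102, -80],
    [-86, -127, -80]
  ],
  "dr": [
    [0, 0, 0],
    [0, 0, 0],
    [0, 0, 0],
    [0, 0, 0],
    [0, 0, 0],
    [0, 0, 0],
    [0, 0, 0],
    [0, 0, 0],
    [0, 0, 0],
    [0, 0, 0]
  ]
}}

```text
time: 5.25
position: [0.526, 0.0601, 0.116]
tool_rot: [-0.001, 3.141, 0.0]
ft_force: [0.7, 0.5, -1.1]
grip_width: 0.48
grip_force: 20.0
```

Call:
{"method": "send_rows", "body": {
  "xyz": [
    [-17, -25, 0],
    [-34, -50, 0],
    [-50, -74, 0],
    [-64, -95, 0],
    [-75, -111, 2],
    [-82, -121, 6],
    [-86, -127, 12],
    [-86, -127, 20],
    [-86, -127, 26],
    [-86, -127, 30]
  ],
  "dr": [
    [0, 0, 0],
    [0, 0, 0],
    [0, 0, 0],
    [0, 0, 0],
    [0, 0, 0],
    [0, 0, 0],
    [0, 0, 0],
    [0, 0, 0],
    [0, 0, 0],
    [0, 0, 0]
  ]
}}

```text
time: 6.08
position: [0.6103, -0.0638, 0.0839]
tool_rot: [0.003, -3.139, -0.002]
ft_force: [-0.1, -1.1, -0.7]
grip_width: 0.473
grip_force: 20.0
```

Run:
```python
from h import *
s=get_state();print(s['position'],s['grip_width'],s['time'])
i,c=shot("scene");j,_=shot("side");k,_=shot("wrist")
A=cv2.resize(i[150:300,150:350],(400,300));B=cv2.resize(j[110:260,220:420],(400,300));C=cv2.resize(k,(400,300))
cv2.imwrite("pics/p3.png",np.vstack([np.hstack([A,B]),np.hstack([C,C*0])])[...,::-1])
```

```text
[ 0.61029182 -0.06378965  0.08386169] 0.47349805436599857 6.0833
```

View pics/p3.png

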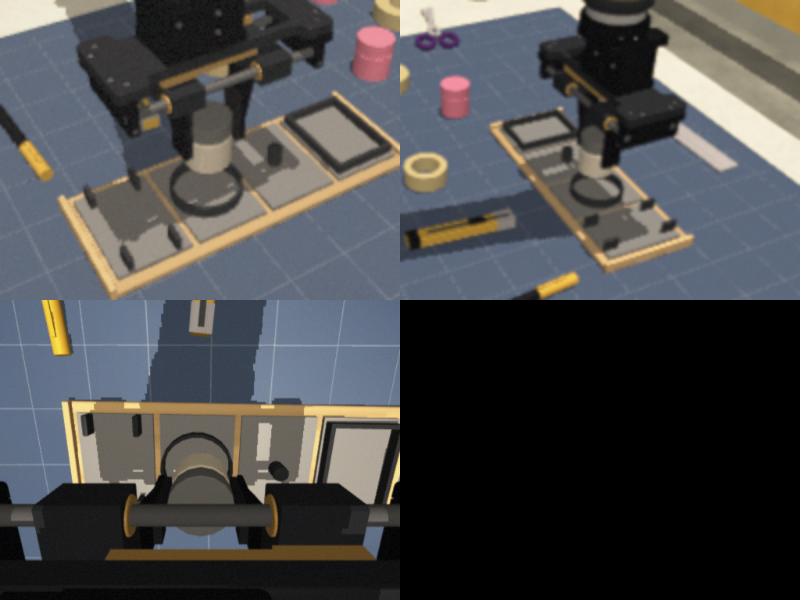

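Call:
{"method": "send_rows", "body": {
  "xyz": [
    [0, -1, 5],
    [0, -2, 10],
    [0, -2, 15],
    [0, -2, 20],
    [0, -2, 25],
    [0, -2, 29],
    [0, -2, 32],
    [0, -2, 34],
    [0, -2, 36],
    [0, -2, 36]
  ],
  "dr": [
    [0, 0, 0],
    [0, 0, 0],
    [0, 0, 0],
    [0, 0, 0],
    [0, 0, 0],
    [0, 0, 0],
    [0, 0, 0],
    [0, 0, 0],
    [0, 0, 0],
    [0, 0, 0]
  ]
}}

```text
time: 7.07
position: [0.6115, -0.0677, 0.0492]
tool_rot: [0.0, -3.141, -0.0]
ft_force: [-0.2, 0.5, -1.1]
grip_width: 0.478
grip_force: 20.0
```

Run:
```python
from h import *
s=get_state();print(s['position'],s['ft_force'],s['time'])
i,c=shot("scene");j,_=shot("side")
s=get_state();print(s['position'],s['ft_force'],s['time'])
A=cv2.resize(i[190:290,200:300],(400,400));B=cv2.resize(j[150:250,270:370],(400,400))
cv2.imwrite("pics/p4.png",np.hstack([A,B])[...,::-1])
```

```text
[ 0.61148933 -0.067681    0.04915672] [-0.1591643   0.49917866 -1.07203051] 7.0667
[ 0.61176469 -0.06775216  0.04965055] [ 0.01904639  0.447139   -0.15099527] 7.1667
```

View pics/p4.png

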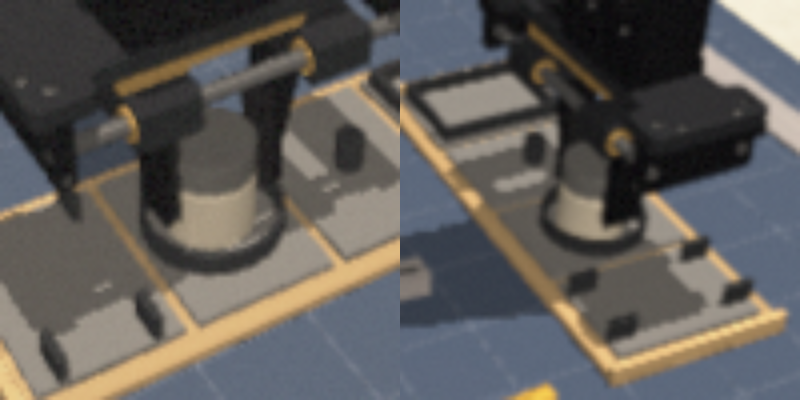

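The pot is inside the ring. I'll lower the last 2 mm, release, and lift.

Call:
{"method": "send_rows", "body": {
  "xyz": [
    [0, 0, 1],
    [0, 0, 2],
    [0, 0, 2.5],
    [0, 0, 2.5],
    [0, 0, 2.5],
    [0, 0, 2.5],
    [0, 0, 2.5],
    [0, 0, 2.5],
    [0, 0, 2.5],
    [0, 0, 2.5]
  ],
  "dr": [
    [0, 0, 0],
    [0, 0, 0],
    [0, 0, 0],
    [0, 0, 0],
    [0, 0, 0],
    [0, 0, 0],
    [0, 0, 0],
    [0, 0, 0],
    [0, 0, 0],
    [0, 0, 0]
  ]
}}

```text
time: 8.0
position: [0.612, -0.0677, 0.0477]
tool_rot: [-0.0, 3.141, 0.0]
ft_force: [-0.7, 0.2, 5.9]
grip_width: 0.479
grip_force: 20.0
```

Call:
{"method": "send_rows", "body": {
  "xyz": [
    [0, 0, 0],
    [0, 0, 0],
    [0, 0, 0],
    [0, 0, 0],
    [0, 0, 0],
    [0, 0, 0],
    [0, 0, -5],
    [0, 0, -20],
    [0, 0, -45],
    [0, 0, -75]
  ],
  "dr": [
    [0, 0, 0],
    [0, 0, 0],
    [0, 0, 0],
    [0, 0, 0],
    [0, 0, 0],
    [0, 0, 0],
    [0, 0, 0],
    [0, 0, 0],
    [0, 0, 0],
    [0, 0, 0]
  ],
  "jaw": 66
}}

```text
time: 8.83
position: [0.6102, -0.0676, 0.1214]
tool_rot: [0.0, -3.138, 0.0]
ft_force: [1.0, -0.0, 0.4]
grip_width: 0.759
grip_force: 0.0
```

Call:
{"method": "send_rows", "body": {
  "xyz": [
    [8, 6, 0],
    [24, 17, 0],
    [44, 32, 0],
    [66, 47, 0],
    [88, 63, 0],
    [110, 79, 0],
    [132, 95, 0],
    [154, 111, 0],
    [170, 122, 0],
    [178, 128, 0]
  ],
  "dr": [
    [0, 0, 0.11],
    [0, 0, 0.22],
    [0, 0, 0.33],
    [0, 0, 0.44],
    [0, 0, 0.55],
    [0, 0, 0.66],
    [0, 0, 0.77],
    [0, 0, 0.88],
    [0, 0, 0.99],
    [0, 0, 1.1]
  ],
  "jaw": 86
}}

```text
time: 9.67
position: [0.4315, 0.0619, 0.1223]
tool_rot: [-1.645, -2.675, -0.001]
ft_force: [0.2, 0.4, 0.5]
grip_width: 0.991
grip_force: 0.0
```

Call:
{"method": "send_rows", "body": {
  "xyz": [
    [0, 0, 0],
    [0, 0, 3],
    [0, 0, 9],
    [0, 0, 17],
    [0, 0, 25],
    [0, 0, 33],
    [0, 0, 38],
    [0, 0, 40],
    [0, 0, 40],
    [0, 0, 40]
  ],
  "dr": [
    [0, 0, 0.11],
    [0, 0, 0.22],
    [0, 0, 0.33],
    [0, 0, 0.43],
    [0, 0, 0.47],
    [0, 0, 0.47],
    [0, 0, 0.47],
    [0, 0, 0.47],
    [0, 0, 0.47],
    [0, 0, 0.47]
  ]
}}

```text
time: 10.5
position: [0.4338, 0.0603, 0.0823]
tool_rot: [2.22, 2.223, 0.0]
ft_force: [-0.3, -0.3, 0.1]
grip_width: 0.985
grip_force: 0.0
```

Run:
```python
from h import *
s=get_state();print(s['position'],s['joint_positions'].round(2),s['time']);print(R.from_rotvec(s['tool_rot']).as_matrix().round(3))
i,c=shot("wrist");j,_=shot("scene")
print(proj(c,[[.434,.0605,.024],s['position']]))
cv2.imwrite("pics/p5.png",np.hstack([cv2.resize(i,(400,300)),cv2.resize(j[100:250,180:380],(400,300))])[...,::-1])
```

```text
[0.43383399 0.06026928 0.08225922] [-0.58  0.01  0.38  2.15 -0.    0.99 -0.19] 10.5
[[-0.001  1.     0.   ]
 [ 1.     0.001  0.   ]
 [ 0.     0.    -1.   ]]
[[257.07796762 215.98183337]
 [256.83646355 255.97883281]]
```

View pics/p5.png

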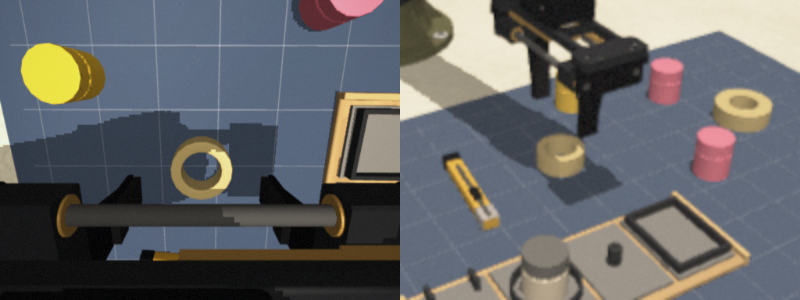

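The roll centre is at (257,215), and the prediction was (257,216). I'm descending and gripping.

Call:
{"method": "send_rows", "body": {
  "xyz": [
    [0, 0, 6],
    [0, 0, 16],
    [0, 0, 27],
    [0, 0, 38],
    [0, 0, 48],
    [0, 0, 56],
    [0, 0, 60],
    [0, 0, 62],
    [0, 0, 62],
    [0, 0, 62]
  ],
  "dr": [
    [0, 0, 0],
    [0, 0, 0],
    [0, 0, 0],
    [0, 0, 0],
    [0, 0, 0],
    [0, 0, 0],
    [0, 0, 0],
    [0, 0, 0],
    [0, 0, 0],
    [0, 0, 0]
  ]
}}

```text
time: 11.43
position: [0.4339, 0.0603, 0.0203]
tool_rot: [2.22, 2.222, 0.001]
ft_force: [-0.4, -0.4, -0.2]
grip_width: 0.99
grip_force: 0.0
```

Call:
{"method": "send_rows", "body": {
  "xyz": [
    [0, 0, 0],
    [0, 0, 0],
    [0, 0, 0],
    [0, 0, 0],
    [0, 0, 0],
    [0, 0, 0],
    [0, 0, 0],
    [0, 0, 0],
    [0, 0, 0],
    [0, 0, 0]
  ],
  "dr": [
    [0, 0, 0],
    [0, 0, 0],
    [0, 0, 0],
    [0, 0, 0],
    [0, 0, 0],
    [0, 0, 0],
    [0, 0, 0],
    [0, 0, 0],
    [0, 0, 0],
    [0, 0, 0]
  ],
  "jaw": 45,
  "grip_force": 15
}}

```text
time: 12.27
position: [0.4338, 0.0603, 0.0202]
tool_rot: [2.22, 2.222, 0.001]
ft_force: [-0.3, 0.1, 0.8]
grip_width: 0.65
grip_force: 15.0
```

Call:
{"method": "send_rows", "body": {
  "xyz": [
    [0, 0, -6],
    [0, 0, -18],
    [0, 0, -34],
    [0, 0, -50],
    [-3, 8, -62],
    [-8, 26, -68],
    [-16, 50, -70],
    [-25, 80, -70],
    [-34, 110, -70],
    [-43, 138, -70]
  ],
  "dr": [
    [0, 0, 0],
    [0, 0, 0],
    [0, 0, 0],
    [0, 0, 0],
    [0, 0, 0],
    [0, 0, 0],
    [0, 0, 0],
    [0, 0, 0],
    [0, 0, 0],
    [0, 0, 0]
  ]
}}

```text
time: 13.1
position: [0.573, 0.0172, 0.0903]
tool_rot: [2.22, 2.223, 0.001]
ft_force: [-0.6, 0.1, -1.2]
grip_width: 0.649
grip_force: 15.0
```

Call:
{"method": "send_rows", "body": {
  "xyz": [
    [-6, 20, 0],
    [-10, 33, 0],
    [-11, 38, 3],
    [-11, 38, 9],
    [-11, 38, 15],
    [-11, 38, 20],
    [-11, 38, 22],
    [-11, 38, 22],
    [-11, 38, 22],
    [-11, 38, 22]
  ],
  "dr": [
    [0, 0, 0],
    [0, 0, 0],
    [0, 0, 0],
    [0, 0, 0],
    [0, 0, 0],
    [0, 0, 0],
    [0, 0, 0],
    [0, 0, 0],
    [0, 0, 0],
    [0, 0, 0]
  ]
}}

```text
time: 13.93
position: [0.6097, 0.0067, 0.0685]
tool_rot: [2.22, 2.223, 0.001]
ft_force: [0.3, 1.2, -1.2]
grip_width: 0.647
grip_force: 15.0
```

Run:
```python
from h import *
s=get_state();print(s['position'],s['grip_width'],s['time'])
i,c=shot("scene");j,_=shot("side");k,_=shot("wrist")
A=cv2.resize(i[180:280,220:320],(400,400));B=cv2.resize(j[130:230,260:360],(400,400))
cv2.imwrite("pics/p6.png",np.hstack([A,B])[...,::-1]);np.save("pics/k6.npy",k)
```

```text
[0.60971219 0.00665838 0.06846386] 0.6471293766665647 13.9333
```

View pics/p6.png

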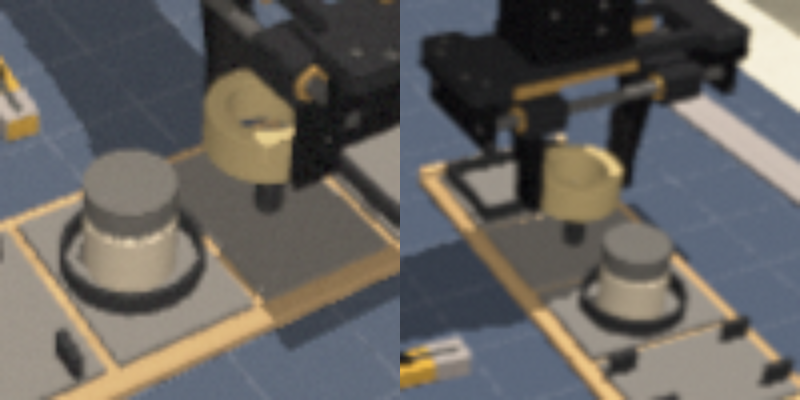

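Run:
```python
from h import *
a,b=cam("scene"),cam("side")
print(plane(a,(287,231.5),.012),plane(b,(303.2,190),.012),tri((a,(287,231.5)),(b,(303.2,190))))
```

```text
[[0.61415985 0.00601689 0.012     ]] [[0.61384664 0.00163244 0.012     ]] [0.61480985 0.00469327 0.01134699]
```

Call:
{"method": "send_rows", "body": {
  "xyz": [
    [-1, 2, 5],
    [-1, 2, 11],
    [-1, 2, 17],
    [-1, 2, 23],
    [-1, 2, 28],
    [-1, 2, 32],
    [-1, 2, 34.5],
    [-1, 2, 36],
    [-1, 2, 36.5],
    [-1, 2, 36.5]
  ],
  "dr": [
    [0, 0, 0],
    [0, 0, 0],
    [0, 0, 0],
    [0, 0, 0],
    [0, 0, 0],
    [0, 0, 0],
    [0, 0, 0],
    [0, 0, 0],
    [0, 0, 0],
    [0, 0, 0]
  ]
}}

```text
time: 14.92
position: [0.6114, 0.0054, 0.0322]
tool_rot: [-2.22, -2.222, 0.0]
ft_force: [-2.8, 0.4, 4.4]
grip_width: 0.648
grip_force: 15.0
```

Call:
{"method": "send_rows", "body": {
  "xyz": [
    [0, 0, 0],
    [0, 0, 0],
    [0, 0, 0],
    [0, 0, 0],
    [0, 0, 0],
    [0, 0, 0],
    [0, 0, -5],
    [0, 0, -20],
    [0, 0, -45],
    [0, 0, -75]
  ],
  "dr": [
    [0, 0, 0],
    [0, 0, 0],
    [0, 0, 0],
    [0, 0, 0],
    [0, 0, 0],
    [0, 0, 0],
    [0, 0, 0],
    [0, 0, 0],
    [0, 0, 0],
    [0, 0, 0]
  ],
  "jaw": 74
}}

```text
time: 15.75
position: [0.6102, 0.0054, 0.106]
tool_rot: [-2.219, -2.221, 0.005]
ft_force: [0.7, 0.6, -0.3]
grip_width: 0.851
grip_force: 0.0
```

Call:
{"method": "send_rows", "body": {
  "xyz": [
    [-5, -7, -8],
    [-13, -18, -19],
    [-22, -30, -32],
    [-31, -43, -45],
    [-41, -57, -59],
    [-50, -69, -72],
    [-57, -79, -82],
    [-62, -86, -90],
    [-65, -90, -94],
    [-65, -90, -94]
  ],
  "dr": [
    [0, 0, -0.11],
    [0, 0, -0.22],
    [0, 0, -0.33],
    [0, 0, -0.44],
    [0, 0, -0.55],
    [0, 0, -0.66],
    [0, 0, -0.77],
    [0, 0, -0.88],
    [0, 0, -0.99],
    [0, 0, -1.1]
  ],
  "jaw": 50
}}

```text
time: 16.58
position: [0.5216, -0.061, 0.2024]
tool_rot: [0.725, 3.054, 0.001]
ft_force: [0.8, -0.2, 0.3]
grip_width: 0.572
grip_force: 0.0
```

Call:
{"method": "send_rows", "body": {
  "xyz": [
    [0, 0, 0],
    [0, 0, 0],
    [0, 0, 0],
    [0, 0, 0],
    [0, 0, 0],
    [0, 0, 0],
    [0, 0, 0],
    [0, 0, 0],
    [0, 0, 0],
    [0, 0, 0]
  ],
  "dr": [
    [0, 0, -0.11],
    [0, 0, -0.22],
    [0, 0, -0.33],
    [0, 0, -0.43],
    [0, 0, -0.47],
    [0, 0, -0.47],
    [0, 0, -0.47],
    [0, 0, -0.47],
    [0, 0, -0.47],
    [0, 0, -0.47]
  ]
}}

```text
time: 17.42
position: [0.5218, -0.0596, 0.2006]
tool_rot: [0.0, 3.141, 0.0]
ft_force: [0.3, -0.5, -0.5]
grip_width: 0.576
grip_force: 0.0
```

Run:
```python
from h import *
import pickle
s=get_state();print(s['position'],s['tool_rot'],s['time'])
i,c=shot("wrist");pickle.dump((i,c),open("pics/w7.pkl","wb"));cv2.imwrite("pics/w7.png",i[...,::-1])
for k in blobs(i,(0,0,512,230)):
    r=cv2.minAreaRect(k);b=cv2.boxPoints(r);print(np.round(r[0],1),np.round(r[1],1),round(r[2]),plane(c,r[0],.01).round(4),plane(c,b,.012)[:,:2].round(4).tolist())
```

```text
[ 0.52178056 -0.05962376  0.20062651] [3.90838760e-04 3.14145791e+00 9.79870603e-05] 17.4167
[284.  214.5] [ 31. 278.] 90 [[ 0.5691 -0.0279  0.01  ]] [[0.5498, -0.1844], [0.55, 0.1274], [0.5875, 0.133], [0.5873, -0.1881]]
[488.  191.5] [49. 46.] 90 [[0.5418 0.2002 0.01  ]] [[0.5135, 0.1678], [0.5135, 0.218], [0.5703, 0.2308], [0.5703, 0.1783]]
[ 23.5 128.7] [54.3 64.8] 7 [[ 0.4725 -0.3059  0.01  ]] [[0.5031, -0.344], [0.4368, -0.3207], [0.443, -0.2669], [0.5101, -0.2872]]
[138.6 121.8] [95.9 14.2] 80 [[ 0.4654 -0.1834  0.01  ]] [[0.4201, -0.1936], [0.4177, -0.1793], [0.5141, -0.1708], [0.5169, -0.1863]]
[259.   93.5] [ 19.3 121. ] 5 [[ 0.437  -0.0568  0.01  ]] [[0.498, -0.0729], [0.3804, -0.0609], [0.3819, -0.0423], [0.4998, -0.0523]]
```

View pics/w7.png

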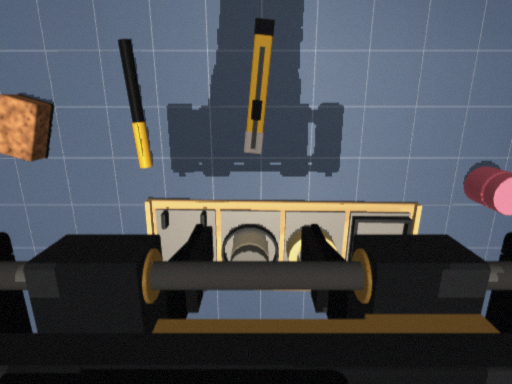

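The cutter runs from (264,20) to (254,153). Its centre is about (0.4335,-0.057) with yaw -5°. The pot and roll sit in their places. I'm moving over it.

Call:
{"method": "send_rows", "body": {
  "xyz": [
    [6, 0, 8],
    [20, 1, 27],
    [36, 1, 50],
    [54, 2, 74],
    [70, 2, 96],
    [82, 2, 112],
    [88, 2.5, 122],
    [88, 2.5, 128],
    [88, 2.5, 130],
    [88, 2.5, 130]
  ],
  "dr": [
    [0, 0, 0.02],
    [0, 0, 0.04],
    [0, 0, 0.06],
    [0, 0, 0.09],
    [0, 0, 0.09],
    [0, 0, 0.09],
    [0, 0, 0.09],
    [0, 0, 0.09],
    [0, 0, 0.09],
    [0, 0, 0.09]
  ]
}}

```text
time: 18.3
position: [0.4348, -0.0572, 0.0709]
tool_rot: [0.141, 3.137, -0.0]
ft_force: [0.6, 0.4, 1.5]
grip_width: 0.576
grip_force: 0.0
```

Call:
{"method": "send_rows", "body": {
  "xyz": [
    [0, 0, 5],
    [0, 0, 13],
    [0, 0, 22],
    [0, 0, 31],
    [0, 0, 39],
    [0, 0, 45],
    [0, 0, 49],
    [0, 0, 50.5],
    [0, 0, 51],
    [0, 0, 51]
  ],
  "dr": [
    [0, 0, 0],
    [0, 0, 0],
    [0, 0, 0],
    [0, 0, 0],
    [0, 0, 0],
    [0, 0, 0],
    [0, 0, 0],
    [0, 0, 0],
    [0, 0, 0],
    [0, 0, 0]
  ]
}}

```text
time: 19.13
position: [0.4339, -0.0572, 0.0196]
tool_rot: [0.141, 3.138, 0.0]
ft_force: [0.1, -0.3, -0.1]
grip_width: 0.572
grip_force: 0.0
```

Call:
{"method": "send_rows", "body": {
  "xyz": [
    [0, 0, 0],
    [0, 0, 0],
    [0, 0, 0],
    [0, 0, 0],
    [0, 0, 0],
    [0, 0, 0],
    [0, 0, 0],
    [0, 0, 0],
    [0, 0, 0],
    [0, 0, 0]
  ],
  "dr": [
    [0, 0, 0],
    [0, 0, 0],
    [0, 0, 0],
    [0, 0, 0],
    [0, 0, 0],
    [0, 0, 0],
    [0, 0, 0],
    [0, 0, 0],
    [0, 0, 0],
    [0, 0, 0]
  ],
  "jaw": 5,
  "grip_force": 20
}}

```text
time: 19.97
position: [0.4339, -0.0572, 0.0197]
tool_rot: [0.141, 3.138, 0.0]
ft_force: [-0.5, -0.3, 1.6]
grip_width: 0.203
grip_force: 20.0
```

Call:
{"method": "send_rows", "body": {
  "xyz": [
    [0, 0, -6],
    [0, 0, -20],
    [0, 0, -38],
    [0, 0, -56],
    [-5, -3, -70],
    [-18, -10, -78],
    [-38, -18, -80],
    [-64, -28, -80],
    [-94, -38, -80],
    [-124, -48, -80]
  ],
  "dr": [
    [0, 0, 0],
    [0, 0, 0],
    [0, 0, 0],
    [0, 0, 0],
    [0, 0, -0.02],
    [0, 0, -0.04],
    [0, 0, -0.06],
    [0, 0, -0.08],
    [0, 0, -0.09],
    [0, 0, -0.09]
  ]
}}

```text
time: 20.8
position: [0.554, -0.1164, 0.0999]
tool_rot: [-0.002, 3.141, 0.001]
ft_force: [0.6, -0.4, -0.1]
grip_width: 0.205
grip_force: 20.0
```

Run:
```python
from h import *
s=get_state();p=s['position'];A=R.from_rotvec(s['tool_rot']).as_matrix()
print(p,s['time'],A.round(3)); print(A.T@(np.array([.612,-.1415,.065])-p)*1000)
i,c=shot("scene");j,b=shot("side")
# corner blocks: dark pixels inside rest
for im,cc,n in((i,c,"scene"),(j,b,"side")):
    q=proj(cc,[[.612+sx*.055,-.1415+sy*.036,.02] for sx,sy in((1,1),(1,-1),(-1,-1),(-1,1))]).astype(np.int32)
    m=np.zeros(im.shape[:2],np.uint8);cv2.fillConvexPoly(m,q,1)
    d=((im.max(2)<55)&(m>0)).astype(np.uint8)
    for k in cv2.findContours(d,cv2.RETR_EXTERNAL,cv2.CHAIN_APPROX_NONE)[0]:
        if cv2.contourArea(k)>4:
            x=cv2.moments(k);u=(x['m10']/x['m00'],x['m01']/x['m00']);print(n,np.round(u,1),cv2.contourArea(k),plane(cc,u,.019)[0,:2].round(4))
A=cv2.resize(i[190:290,160:260],(400,400));B=cv2.resize(j[150:250,270:370],(400,400))
cv2.imwrite("pics/p8.png",np.hstack([A,B])[...,::-1])
```

```text
[ 0.55396954 -0.1163545   0.09990923] 20.8 [[-1.    -0.001  0.   ]
 [-0.001  1.     0.   ]
 [-0.     0.    -1.   ]]
[-57.98840595 -25.23362876  34.91552006]
scene [213.1 280.6] 7.0 [ 0.6524 -0.1658]
scene [236.7 269.5] 13.0 [ 0.6518 -0.1227]
scene [194.3 249.1] 7.0 [ 0.5728 -0.1641]
scene [216.6 239.5] 19.0 [ 0.5716 -0.1201]
side [324.6 231.7] 18.5 [ 0.5704 -0.1657]
side [353.8 222.9] 11.5 [ 0.6483 -0.1681]
side [315.3 220.1] 18.5 [ 0.5727 -0.1227]
side [343.4 211.8] 10.0 [ 0.6505 -0.1246]
side [323.  211.7] 5.0 [ 0.6061 -0.1039]
```

View pics/p8.png

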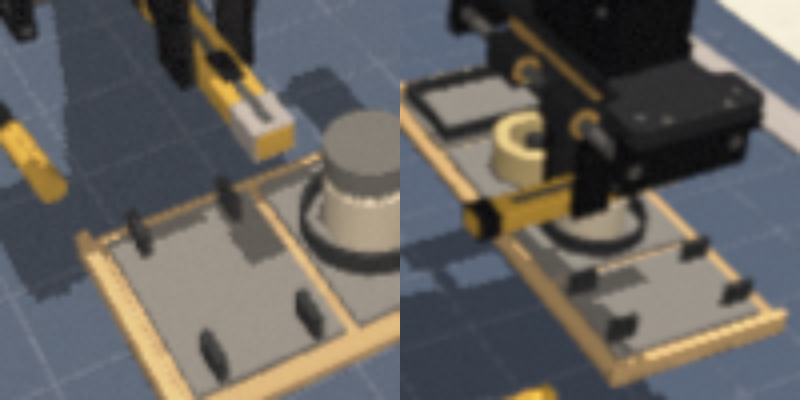

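The corner blocks give rest centre (0.6115,-0.144) and yaw about -1.5°. The cutter is held level, so I'm moving it over and lowering.

Call:
{"method": "send_rows", "body": {
  "xyz": [
    [-20, -9, 0],
    [-38, -18, 0],
    [-51, -24, 0],
    [-57, -27, 2],
    [-57.5, -27.5, 8],
    [-57.5, -27.5, 16],
    [-57.5, -27.5, 24],
    [-57.5, -27.5, 31],
    [-57.5, -27.5, 35],
    [-57.5, -27.5, 36]
  ],
  "dr": [
    [0, 0, 0],
    [0, 0, 0.01],
    [0, 0, 0.02],
    [0, 0, 0.026],
    [0, 0, 0.026],
    [0, 0, 0.026],
    [0, 0, 0.026],
    [0, 0, 0.026],
    [0, 0, 0.026],
    [0, 0, 0.026]
  ]
}}

```text
time: 21.73
position: [0.6092, -0.143, 0.0622]
tool_rot: [-0.04, -3.139, -0.001]
ft_force: [0.7, 0.2, -0.5]
grip_width: 0.202
grip_force: 20.0
```

Call:
{"method": "send_rows", "body": {
  "xyz": [
    [0, 0, 4],
    [0, 0, 9],
    [0, 0, 14],
    [0, 0, 19],
    [0, 0, 24],
    [0, 0, 28],
    [0, 0, 30],
    [0, 0, 31.5],
    [0, 0, 32],
    [0, 0, 32]
  ],
  "dr": [
    [0, 0, 0],
    [0, 0, 0],
    [0, 0, 0],
    [0, 0, 0],
    [0, 0, 0],
    [0, 0, 0],
    [0, 0, 0],
    [0, 0, 0],
    [0, 0, 0],
    [0, 0, 0]
  ]
}}

```text
time: 22.57
position: [0.6106, -0.1436, 0.0317]
tool_rot: [0.041, 3.141, -0.0]
ft_force: [-0.1, -0.1, -0.9]
grip_width: 0.204
grip_force: 20.0
```

Call:
{"method": "send_rows", "body": {
  "xyz": [
    [0, 0, 0.4],
    [0, 0, 0.8],
    [0, 0, 0.8],
    [0, 0, 0.8],
    [0, 0, 0.8],
    [0, 0, 0.8],
    [0, 0, 0.8],
    [0, 0, 0.8],
    [0, 0, 0.8],
    [0, 0, 0.8]
  ],
  "dr": [
    [0, 0, 0],
    [0, 0, 0],
    [0, 0, 0],
    [0, 0, 0],
    [0, 0, 0],
    [0, 0, 0],
    [0, 0, 0],
    [0, 0, 0],
    [0, 0, 0],
    [0, 0, 0]
  ]
}}

```text
time: 23.4
position: [0.6107, -0.1437, 0.0317]
tool_rot: [0.041, 3.141, 0.0]
ft_force: [-2.8, 1.2, 5.9]
grip_width: 0.203
grip_force: 20.0
```

Call:
{"method": "send_rows", "body": {
  "xyz": [
    [0, 0, 0],
    [0, 0, 0],
    [0, 0, 0],
    [0, 0, 0],
    [0, 0, 0],
    [0, 0, 0],
    [0, 0, -5],
    [0, 0, -20],
    [0, 0, -45],
    [0, 0, -75]
  ],
  "dr": [
    [0, 0, 0],
    [0, 0, 0],
    [0, 0, 0],
    [0, 0, 0],
    [0, 0, 0],
    [0, 0, 0],
    [0, 0, 0],
    [0, 0, 0],
    [0, 0, 0],
    [0, 0, 0]
  ],
  "jaw": 32
}}

```text
time: 24.23
position: [0.609, -0.1433, 0.1051]
tool_rot: [-0.041, -3.138, -0.0]
ft_force: [0.4, 1.6, -0.2]
grip_width: 0.365
grip_force: 0.0
```

Call:
{"method": "send_rows", "body": {
  "xyz": [
    [5, -12, -12],
    [12, -32, -28],
    [20, -54, -45],
    [29, -78, -60],
    [38, -102, -74],
    [46, -124, -85],
    [53, -142, -92],
    [58, -153, -95],
    [60, -157, -95],
    [60, -157, -95]
  ],
  "dr": [
    [0, 0, 0],
    [0, 0, 0],
    [0, 0, 0],
    [0, 0, 0],
    [0, 0, 0],
    [0, 0, 0],
    [0, 0, 0],
    [0, 0, 0],
    [0, 0, 0],
    [0, 0, 0]
  ],
  "jaw": 80
}}

```text
time: 25.07
position: [0.5454, -0.3001, 0.2004]
tool_rot: [-0.044, -3.141, -0.0]
ft_force: [0.8, 0.0, -0.6]
grip_width: 0.911
grip_force: 0.0
```

Run:
```python
from h import *
get_image("scene");get_image("scene")
s=get_state();print(s['position'],s['tool_rot'],s['time'])
i,c=shot("wrist")
for k in blobs(i,(100,0,420,228),lo=200):
    r=cv2.minAreaRect(k);b=cv2.boxPoints(r);print(np.round(r[0],1),np.round(r[1],1),round(r[2],1),plane(c,r[0],.014)[0].round(4),b.round().tolist())
A=cv2.resize(i[0:230,140:400],None,fx=1.8,fy=1.8)
j,_=shot("scene");B=cv2.resize(j[190:290,170:270],(330,330))
o=np.zeros((A.shape[0],A.shape[1]+330,3),np.uint8);o[:,:A.shape[1]]=A;o[:330,A.shape[1]:]=B
cv2.imwrite("pics/p9.png",o[...,::-1]);np.save("pics/w9.npy",i);print(o.shape)
import pickle;pickle.dump((i,c),open("pics/w9.pkl","wb"))
```

```text
[ 0.5467093  -0.29740625  0.19975801] [-3.82460356e-02 -3.14040555e+00 -2.47175576e-03] 25.1667
[139.5 219.5] [41. 17.] -0.0 [ 0.5947 -0.4305  0.014 ] [[119.0, 228.0], [119.0, 211.0], [160.0, 211.0], [160.0, 228.0]]
[386.  199.5] [57. 68.] 90.0 [ 0.5779 -0.1534  0.014 ] [[352.0, 171.0], [420.0, 171.0], [420.0, 228.0], [352.0, 228.0]]
[106.5 194.5] [67. 11.] 90.0 [ 0.5643 -0.4632  0.014 ] [[101.0, 161.0], [112.0, 161.0], [112.0, 228.0], [101.0, 228.0]]
[363.5 108. ] [70. 13.] 90.0 [ 0.4787 -0.1854  0.014 ] [[357.0, 73.0], [370.0, 73.0], [370.0, 143.0], [357.0, 143.0]]
[251.  102.7] [38.2 64.3] 15.5 [ 0.4707 -0.3007  0.014 ] [[224.0, 129.0], [241.0, 67.0], [278.0, 77.0], [261.0, 139.0]]
(414, 798, 3)
```

View pics/p9.png

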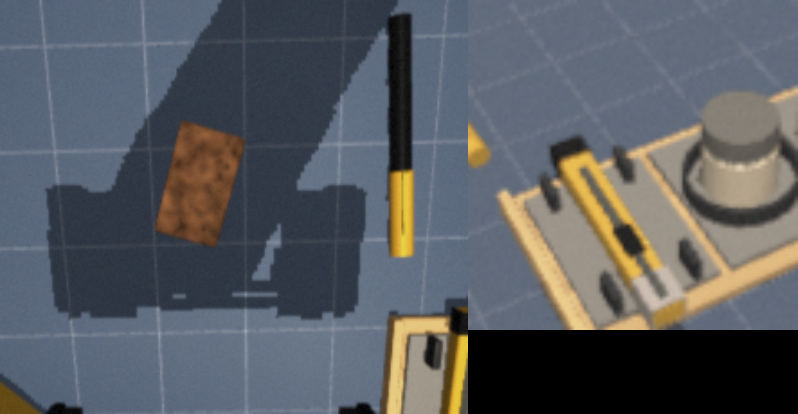

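The cutter lies in the lane between its corner blocks. The block's top is at (251,103), rotated about 15° in the image.

Run:
```python
from h import *
import pickle
i,c=pickle.load(open("pics/w9.pkl","rb"))
b=np.array([[224,129],[241,67],[278,77],[261,139]],float)
P=plane(c,b,.028);print(P.round(4),P.mean(0),np.linalg.norm(np.diff(P,axis=0),axis=1))
d=(P[0]-P[1]+P[3]-P[2]);print("yaw deg",np.degrees(np.arctan2(d[1],d[0])))
m=get_image("scene");a=cam("scene");k=[q for q in blobs(m,(80,220,120,270)) ][0];t=k[:,0,:]
print(tri((c,b[3]),(a,cv2.boxPoints(cv2.minAreaRect(k))[0])),cv2.boundingRect(k),cv2.boxPoints(cv2.minAreaRect(k)))
s=get_state();p=s['position'];A=R.from_rotvec(s['tool_rot']).as_matrix();print(s['position'],s['tool_rot'],A.round(4))
C=P.mean(0);C[2]=.09;print(A.T@(C-p)*1000)
u,v=cam("scene"),cam("side");print("block centre tri (blob centres)",tri((u,(100,245.3)),(v,(322,294.8)),(c,(251,102.7))))
```

```text
[[ 0.4953 -0.3282  0.028 ]
 [ 0.4379 -0.309   0.028 ]
 [ 0.4477 -0.2739  0.028 ]
 [ 0.5061 -0.2914  0.028 ]] [ 0.47173985 -0.30063373  0.028     ] [0.0605038  0.03638565 0.06098406]
yaw deg -17.557983118545867
[ 0.50832572 -0.31200252  0.02190872] (86, 228, 29, 36) [[ 84.90959 262.35892]
 [ 88.7726  225.66028]
 [115.00821 228.42194]
 [111.1452  265.12057]]
[ 0.54707071 -0.29713768  0.19997765] [-3.63614567e-02 -3.14054671e+00 -1.68242885e-03] [[-9.997e-01  2.320e-02 -8.000e-04]
 [ 2.320e-02  9.997e-01  1.100e-03]
 [ 8.000e-04  1.100e-03 -1.000e+00]]
[ 75.13650923  -5.35603522 110.03573157]
block centre tri (blob centres) [ 0.47228399 -0.30303121  0.01284794]
```

Call:
{"method": "send_rows", "body": {
  "xyz": [
    [6, 0, 8],
    [18, -1, 24],
    [32, -2, 44],
    [46, -3, 65],
    [58, -4, 84],
    [68, -5, 99],
    [74, -5, 107],
    [75, -5, 110],
    [75, -5, 110],
    [75, -5, 110]
  ],
  "dr": [
    [0, 0, 0.05],
    [0, 0, 0.1],
    [0, 0, 0.15],
    [0, 0, 0.2],
    [0, 0, 0.25],
    [0, 0, 0.281],
    [0, 0, 0.281],
    [0, 0, 0.281],
    [0, 0, 0.281],
    [0, 0, 0.281]
  ]
}}

```text
time: 26.15
position: [0.4728, -0.3019, 0.0916]
tool_rot: [0.477, 3.103, -0.0]
ft_force: [-0.2, 0.2, -1.3]
grip_width: 0.923
grip_force: 0.0
```

Call:
{"method": "send_rows", "body": {
  "xyz": [
    [0, 0, 5],
    [0, 0, 14],
    [0, 0, 24],
    [0, 0, 34],
    [0, 0, 44],
    [0, 0, 52],
    [0, 0, 57],
    [0, 0, 59],
    [0, 0, 59],
    [0, 0, 59]
  ],
  "dr": [
    [0, 0, 0],
    [0, 0, 0],
    [0, 0, 0],
    [0, 0, 0],
    [0, 0, 0],
    [0, 0, 0],
    [0, 0, 0],
    [0, 0, 0],
    [0, 0, 0],
    [0, 0, 0]
  ]
}}

```text
time: 26.98
position: [0.4715, -0.3022, 0.0319]
tool_rot: [0.48, 3.104, -0.0]
ft_force: [-0.0, -0.5, 0.3]
grip_width: 0.918
grip_force: 0.0
```

Call:
{"method": "send_rows", "body": {
  "xyz": [
    [0, 0, 0],
    [0, 0, 0],
    [0, 0, 0],
    [0, 0, 0],
    [0, 0, 0],
    [0, 0, 0],
    [0, 0, 0],
    [0, 0, 0],
    [0, 0, 0],
    [0, 0, 0]
  ],
  "dr": [
    [0, 0, 0],
    [0, 0, 0],
    [0, 0, 0],
    [0, 0, 0],
    [0, 0, 0],
    [0, 0, 0],
    [0, 0, 0],
    [0, 0, 0],
    [0, 0, 0],
    [0, 0, 0]
  ],
  "jaw": 22,
  "grip_force": 20
}}

```text
time: 27.82
position: [0.4713, -0.302, 0.0318]
tool_rot: [0.48, 3.105, 0.0]
ft_force: [-0.4, 1.1, 0.1]
grip_width: 0.412
grip_force: 20.0
```

Call:
{"method": "send_rows", "body": {
  "xyz": [
    [0, 0, -6],
    [0, 0, -20],
    [0, 0, -40],
    [0, 0, -60],
    [0, 3, -76],
    [-1, 14, -86],
    [-2, 34, -90],
    [-3, 62, -90],
    [-5, 93, -90],
    [-7, 125, -90]
  ],
  "dr": [
    [0, 0, 0],
    [0, 0, 0],
    [0, 0, 0],
    [0, 0, 0],
    [0, 0, 0],
    [0, 0, 0],
    [0, 0, 0],
    [0, 0, 0],
    [0, 0, 0],
    [0, 0, 0]
  ]
}}

```text
time: 28.65
position: [0.5159, -0.1845, 0.1225]
tool_rot: [0.483, 3.103, -0.0]
ft_force: [-0.3, -0.1, -0.7]
grip_width: 0.407
grip_force: 20.0
```

Call:
{"method": "send_rows", "body": {
  "xyz": [
    [-2, 33, 0],
    [-4, 67, 0],
    [-6, 102, 0],
    [-8, 137, 0],
    [-10, 172, 0],
    [-12, 205, 0],
    [-14, 235, 0],
    [-15, 260, 0],
    [-16, 275, 0],
    [-16, 282, 0]
  ],
  "dr": [
    [0, 0, -0.03],
    [0, 0, -0.06],
    [0, 0, -0.09],
    [0, 0, -0.12],
    [0, 0, -0.15],
    [0, 0, -0.18],
    [0, 0, -0.21],
    [0, 0, -0.24],
    [0, 0, -0.27],
    [0, 0, -0.28]
  ]
}}

```text
time: 29.48
position: [0.6166, 0.082, 0.1218]
tool_rot: [0.034, 3.141, 0.001]
ft_force: [-0.4, 0.4, 0.2]
grip_width: 0.415
grip_force: 20.0
```

Run:
```python
from h import *
i,a=shot("scene");j,b=shot("side")
s=get_state();p=s['position'];A=R.from_rotvec(s['tool_rot']).as_matrix()
print(p,s['time'],s['grip_width'],A.round(3)); print(A.T@(np.array([.616,.0795,.065])-p)*1000)
A=cv2.resize(i[160:260,250:370],(400,333));B=cv2.resize(j[120:220,240:360],(400,333))
cv2.imwrite("pics/p10.png",np.hstack([A,B])[...,::-1])
```

```text
[0.61610905 0.07945932 0.12167286] 29.5833 0.4164326364596129 [[-1.     0.026 -0.   ]
 [ 0.026  1.    -0.   ]
 [ 0.    -0.    -1.   ]]
[9.02211386e-02 5.62126220e-02 5.66728807e+01]
```

View pics/p10.png

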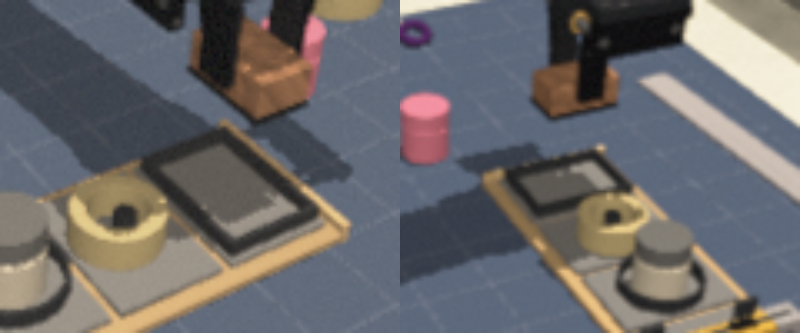

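Run:
```python
from h import *
a,b=cam("scene"),cam("side")
q=np.array([(222,128),(145,163),(240,255),(322,212)])*.3+[250,160]
print(plane(a,q,.022)[:,:2].round(4),plane(a,q,.022).mean(0))
print(plane(b,(290.4,174),.022),tri((a,(319.6,217)),(b,(290.4,174))))
```

```text
[[0.5724 0.1104]
 [0.5755 0.0486]
 [0.6664 0.0464]
 [0.6633 0.1095]] [0.61939099 0.07872621 0.022     ]
[[0.61242079 0.07007361 0.022     ]] [0.61787768 0.08078227 0.01589206]
```

Call:
{"method": "send_rows", "body": {
  "xyz": [
    [-1, -0.5, 6],
    [-1, -0.5, 16],
    [-1, -0.5, 27],
    [-1, -0.5, 38],
    [-1, -0.5, 48],
    [-1, -0.5, 56],
    [-1, -0.5, 60],
    [-1, -0.5, 62],
    [-1, -0.5, 62],
    [-1, -0.5, 62]
  ],
  "dr": [
    [0, 0, 0],
    [0, 0, 0],
    [0, 0, 0],
    [0, 0, 0],
    [0, 0, 0],
    [0, 0, 0],
    [0, 0, 0],
    [0, 0, 0],
    [0, 0, 0],
    [0, 0, 0]
  ]
}}

```text
time: 30.42
position: [0.6175, 0.0786, 0.0601]
tool_rot: [0.042, 3.141, 0.0]
ft_force: [0.5, 0.7, -0.0]
grip_width: 0.409
grip_force: 20.0
```

Call:
{"method": "send_rows", "body": {
  "xyz": [
    [0, 0, 2],
    [0, 0, 4],
    [0, 0, 6],
    [0, 0, 8],
    [0, 0, 10],
    [0, 0, 12],
    [0, 0, 14],
    [0, 0, 15.5],
    [0, 0, 16.5],
    [0, 0, 16.5]
  ],
  "dr": [
    [0, 0, 0],
    [0, 0, 0],
    [0, 0, 0],
    [0, 0, 0],
    [0, 0, 0],
    [0, 0, 0],
    [0, 0, 0],
    [0, 0, 0],
    [0, 0, 0],
    [0, 0, 0]
  ]
}}

```text
time: 31.25
position: [0.6171, 0.0785, 0.0438]
tool_rot: [-0.042, -3.141, -0.0]
ft_force: [-2.2, 0.3, 4.1]
grip_width: 0.412
grip_force: 20.0
```

Call:
{"method": "send_rows", "body": {
  "xyz": [
    [0, 0, 0],
    [0, 0, 0],
    [0, 0, 0],
    [0, 0, 0],
    [0, 0, 0],
    [0, 0, 0],
    [0, 0, -5],
    [0, 0, -20],
    [0, 0, -45],
    [0, 0, -75]
  ],
  "dr": [
    [0, 0, 0],
    [0, 0, 0],
    [0, 0, 0],
    [0, 0, 0],
    [0, 0, 0],
    [0, 0, 0],
    [0, 0, 0],
    [0, 0, 0],
    [0, 0, 0],
    [0, 0, 0]
  ],
  "jaw": 48
}}

```text
time: 32.08
position: [0.6157, 0.0783, 0.1176]
tool_rot: [-0.042, -3.138, 0.002]
ft_force: [1.3, 0.4, -0.1]
grip_width: 0.551
grip_force: 0.0
```

Call:
{"method": "send_rows", "body": {
  "xyz": [
    [10, 20, -20],
    [20, 45, -45],
    [30, 75, -70],
    [40, 105, -90],
    [45, 130, -100],
    [45, 145, -105],
    [45, 150, -105],
    [45, 150, -105],
    [45, 150, -105],
    [45, 150, -105]
  ],
  "dr": [
    [0, 0, 0],
    [0, 0, 0],
    [0, 0, 0],
    [0, 0, 0],
    [0, 0, 0],
    [0, 0, 0],
    [0, 0, 0],
    [0, 0, 0],
    [0, 0, 0],
    [0, 0, 0]
  ]
}}

```text
time: 32.92
position: [0.5765, 0.2266, 0.2219]
tool_rot: [-0.048, -3.14, 0.004]
ft_force: [-0.0, -1.4, -0.4]
grip_width: 0.555
grip_force: 0.0
```

Run:
```python
from h import *
i,a=shot("scene");j,b=shot("side");print(get_state()['time'],get_state()['position'])
A=cv2.resize(i[110:290,170:390],(440,360));B=cv2.resize(j[130:280,200:370],(360,318));B=cv2.copyMakeBorder(B,0,42,0,0,cv2.BORDER_CONSTANT)
cv2.imwrite("pics/p11.png",np.hstack([A,B])[...,::-1])
q=[k for k in blobs(i,(140,200,185,245),lo=20)];print([np.round(cv2.minAreaRect(k)[0],1) for k in q])
n=np.array([(r,s) for r,s in [(0,0)]])
```

```text
33.0167 [0.57652563 0.22718394 0.22235409]
[array([168.5, 230.7])]
```

View pics/p11.png

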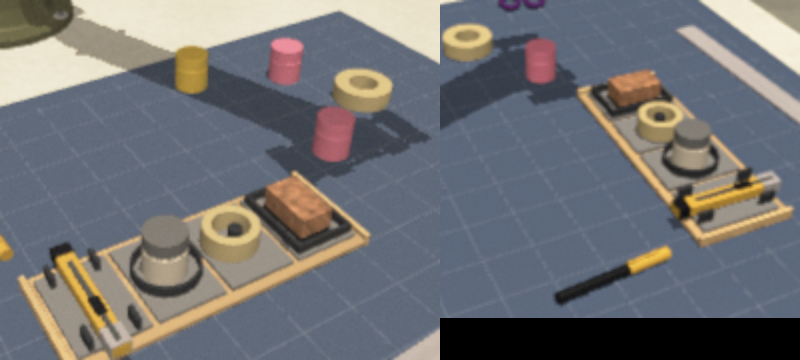

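Everything sits in place, with the pen and large roll untouched. One numeric check of the cutter's centring, then I hand in.

Run:
```python
from h import *
a,b=cam("scene"),cam("side")
print(plane(a,[(230,283),(200.5,235)],.022).mean(0))
print(plane(b,[(200+337*.472,130+181*.472),(200+(680-440)*.472,130+208*.472)],.022).mean(0))
print(close_job())
```

```text
[ 0.61080937 -0.14368561  0.022     ]
[ 0.61255488 -0.15077765  0.022     ]
the job is handed in; nothing more can be done
None
```

The caddy is packed and handed in at about 33 s: pot in the well, small roll over the spindle, cutter centred in the rest, and block in the pocket; everything is released, and the pen and large roll are untouched.

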